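Used ampoules through the neck of the sharps jar

TASK

Pull the drawer of the white cabinet out to its stop and leave it out. Take the two used clear ampoules from the drawer's rack and feed them, one at a time, through the leaning red neck of the yellow sharps jar, pushing each past the sprung catch until it drops right into the jar. Leave the sealed amber ampoule standing in the rack, and do not disturb the bottles and the steel bowl.

Things in the scene. Friction and masses are not known exactly. Their poses are not given: they have to be found in the camera images.
- cabinet: white cabinet fixed to the table, 220 x 220 x 130 mm high, origin at the centre of its underside. Its drawer opens along its -x, towards the robot; y runs along the front. Rack holes lie 40 mm towards -x of the origin while the drawer is shut (they move with the drawer), at y = -50, 0 and +50 mm; hole floors are 24 mm and the rack's top 38 mm above the table. The drawer front is 15 mm thick, 118 mm high at its top; the rack's line lies 71 mm behind its inner face
- drawer (a joint): how far the drawer is out: 0 shut, 0.15 m at its stop. It runs stiffly (about 2 N plus damping) and stays where it is left
- drawer_handle (a point): middle of the drawer's steel bar handle: a round bar along the cabinet's y, about 110 mm long and 10 mm thick, 42 mm in front of the drawer front and 35 mm below the cabinet's top. Moves with the drawer. Pinch it from above with the fingers along the cabinet's x
- used_a_center (a point): used ampoule: clear glass with a white band, round body 16 mm across (tapering to 9 mm in the lowest 7 mm) and 39 mm tall, then a 5 mm shoulder up to a snapped stem 7.5 mm across and 18 mm long; 62 mm tall in all, about 20 g. The point lies on its axis, 31 mm above its underside; z runs up its axis to the stem. Stands 14 mm deep in any one of the blue rack's three holes; goes into the neck foot first
- used_b_center (a point): the other used ampoule: clear glass with a white band, round body 16 mm across (tapering to 9 mm in the lowest 7 mm) and 39 mm tall, then a 5 mm shoulder up to a snapped stem 7.5 mm across and 18 mm long; 62 mm tall in all, about 20 g. The point lies on its axis, 31 mm above its underside; z runs up its axis to the stem. Stands 14 mm deep in any one of the blue rack's three holes; goes into the neck foot first
- sealed_center (a point): sealed amber ampoule with a red band and a whole, pointed tip, body 16 mm across, 74 mm tall; the point lies on its axis 37 mm above its underside. It stands in the remaining hole of the rack, to be left there
- jar: yellow see-through sharps jar fixed to the table, 120 x 120 mm and 150 mm high with a closed red lid, origin at the centre of its underside. From the lid rises a red tubular neck, leaning 30 degrees from vertical towards the jar's -x (robot's side): the way in runs along (0.5, 0, -0.866) in the jar's frame. The inner space is 112 x 112 x 140 mm
- neck_mouth (a point): centre of the neck's open end, on the plane of the rim; axes as the jar's. Bore 20 mm, outside 30 mm across, 57 mm long, its way in as told for the jar. Fingers do not fit into it, but an ampoule let go part-way in can be pushed on by its stem end with shut fingers
- catch (a joint): rounded spring catch in the neck, 9 mm below the rim, jutting 7 mm into the bore from the upper (+x) side; 0 at rest, up to 0.008 m pushed aside. It takes some newtons to force past, then grips the ampoule's body and holds it when let go. Once the shoulder passes it (5 to 9 mm of stem still showing) the ampoule drops into the jar
- brown_a: bystander: brown medicine bottle, 48 mm wide, 100 mm tall, origin under its centre
- brown_b: bystander: brown medicine bottle, 48 mm wide, 100 mm tall, origin under its centre
- talc: bystander: white bottle, 56 mm wide, 110 mm tall, standing on the cabinet; origin under its centre
- gel: bystander: green bottle with orange cap, 44 mm wide, 120 mm tall, origin under its centre
- feeder: bystander: feeding bottle with blue teat, 54 mm wide, 168 mm tall, origin under its centre
- steel_bowl: bystander: steel bowl, 100 mm wide, 45 mm high, origin under its centre
There are look-alikes about, which are no part of the job. Of the things that look like the jar, the larger one is meant.

How it is judged:
By the outcome, as a careful person would: the job done as asked, in the order asked, and still so for the second after the job is handed in, with the robot touching nothing.
It also fails if it takes over 72 s, if anything falls off the work surface, if the arm or the gripper's body presses on something with over 40 N, if the wrist force passes 120 N, or if a joint passes its speed limit or range.

ROBOT

A 7-joint arm with a two-finger parallel gripper is mounted at the origin on the work surface. World frame = base frame: x ahead of the robot, y to its left, z up, the work surface at z = 0. Lengths are in m, angles in rad, forces in N, time in s.
With the tool pointing down it reaches from about 0.4 to 0.9 m from the base axis. Payload 5.6 kg.
Tool frame: the origin (TCP) lies midway between the tips of the shut fingers; the grasp point (between the pads) lies 19 mm behind it; z points along the fingers, y is the line along which they close (so a half turn about z gives the same grasp; the last joint's range is limited). The gripper opens to 92 mm and grips with 3 to 60 N. Pads are 20 mm wide; open, the fingers measure 128 mm over their backs; the gripper's body (75 mm by 189 mm) begins 69 mm behind the grasp point.
Start: joints at [1.242, 0.468, -0.012, 1.603, 0.006, 1.071, -0.056], TCP at [0.183, -0.624, 0.215] pointing down, gripper open.
Joint ranges: [-2.53, 2.53], [-0.31, 2.02], [-1.57, 1.55], [0.28, 2.44], [-1.29, 4.43], [0.15, 1.84], [-2.92, 2.92]. Speed limits (rad/s): [2.57, 2.57, 3.14, 3.14, 3.14, 3.14, 3.14].

INTERFACE

Orientations are given as a 3x3 rotation matrix whose columns are the frame's x, y, z axes.
In Python, from station import env, effector, solver, viewer, workorder, search_frame, tip_of gives the robot as it stands. Calls block until the motion is done:
- env.reach(position, orientation): joint-space move of the TCP to a pose.
- env.movel(position, frame=None, rate=0.15): straight line of the TCP; frame=None keeps the orientation; rate is the mean speed in m/s.
- env.goto_joints(angles): joint-space move.
- effector.release() and effector.grasp(squeeze=None): open the fingers fully, or close them until they stop; squeeze is the grip in N (None keeps the last).
- env.pause(seconds).
- solver.inverse_kinematics(position, orientation): joint angles nearest the present ones, or None.
- env.sense(): the state.
- viewer.read_camera(name): name is "scene" or "side" or "wrist"; returns (picture, depth): 420x560x3 uint8, red, green, blue; 420x560 float32, m along the optical axis (not along the pixel's ray), 0 where there is no reading.
- viewer.camera_info(name): a dict with "intrinsics" (3x3 intrinsics, pixels), "eye" and "rotation" of the camera in the world; the wrist camera has in their place "T_tool_cam" (4x4, takes a point from camera to tool coordinates, whose origin is the TCP and whose axes are the flange's). Camera axes: x right, y up, looking along -z (the intrinsics and any distortion apply to the point x, -y, -z); pixel columns grow to the right and rows downward; lengths in m; the calibration is good to about 2 mm. A picture is of the moment at which its call begins: read the wrist's pose just before it. camera_info takes no time and is no camera call.
A pose or a line that the arm cannot do raises env.PlanningError and nothing moves.
- workorder.finish_job(): hands the job in; it is judged then, once.
Trained networks look in the newest picture that a camera, given by its name, has taken for a name from the list of things; names that differ only in an ending like _2 or _b are one class to them, and where a whole thing is asked for, a point or a joint stands for the part that bears it (a point fixed in the world has none). Each returns a list of dicts, best first, with "score" (0 to 1); they miss things now and then, are a little off and sometimes report something else, mostly with a low value. They report only what shows in the picture. A call takes as long as a camera call. They do not tell look-alikes from the thing itself.
- search_frame(camera, name): "at" ([x, y, z] in m, in world coordinates, good to about 4 mm: the middle of the surface that is visible of it).
- tip_of(camera, name): "at" ([x, y, z] in m, in world coordinates, good to about 4 mm: a listed point, or the origin of a listed thing).
The state is a dict: "t": time; "joint_positions": joint angles; "joint_velocities": joint speeds; "tau": joint torques, N m; "ee_pos": TCP position; "tcp_rot": TCP orientation; "wrist_force": force on the tool from outside, world axes, zero at the start; "moment": the same for the moment, N m; "gripper_width": finger opening in m; "grasp_force": force on a finger pad.
Only numpy, scipy, OpenCV 4.12 (cv2) and the standard library are available. Lean on these libraries where they do the work, as an engineer would, in place of code of your own. Each camera call takes 0.05 s, during which the arm holds its last target. There are 200 camera calls.

## Working session

There is one attempt and no reset: what is moved stays moved. The work goes in short steps, each a Python script; the robot and the scene stay as the last script left them, time stands still between calls to the robot, and variables do not carry over. Pictures are saved under pics/ and viewed, at most 10 in all, crops included, and the job is handed in when it is done.

```bash
ls; mkdir -p pics; python3 - <<'E'
from station import *
import cv2,numpy as np
for c in ["scene","side"]:
    p,d=viewer.read_camera(c); cv2.imwrite(f"pics/{c}0.png",p[:,:,::-1]); np.save(f"pics/{c}0.npy",d)
    i=viewer.camera_info(c); print(c,np.round(i["eye"],3).tolist(),np.round(i["intrinsics"],1).tolist(),i.keys())
    for n in ["cabinet","drawer_handle","used_a_center","sealed_center","jar","neck_mouth","brown_a","talc","gel","feeder","steel_bowl"]:
        print(n,[(np.round(r["at"],3).tolist(),round(r["score"],2)) for r in tip_of(c,n)])
print(env.sense()["t"])
E
```

```text
pics
scene [1.445, 0.375, 0.948] [[485.0, 0.0, 277.2], [0.0, 485.0, 200.7], [0.0, 0.0, 1.0]] dict_keys(['intrinsics', 'eye', 'rotation'])
cabinet [([0.749, -0.23, -0.005], 0.89)]
drawer_handle [([0.584, -0.182, 0.096], 0.7)]
used_a_center []
sealed_center []
jar [([0.414, 0.237, 0.0], 0.8), ([0.65, 0.207, 0.001], 0.68)]
neck_mouth [([0.39, 0.224, 0.129], 0.82), ([0.618, 0.192, 0.187], 0.6)]
brown_a [([0.722, 0.027, -0.0], 0.88), ([0.676, 0.374, -0.002], 0.75), ([0.649, 0.205, 0.002], 0.61), ([0.516, 0.382, -0.001], 0.32)]
talc [([0.707, -0.179, 0.128], 0.86), ([0.515, 0.382, -0.001], 0.55)]
gel [([0.652, 0.437, -0.001], 0.97)]
feeder [([0.516, 0.381, 0.001], 0.76)]
steel_bowl [([0.588, -0.461, 0.006], 0.81)]
side [-0.151, 0.359, 1.109] [[466.4, 0.0, 282.4], [0.0, 466.4, 212.3], [0.0, 0.0, 1.0]] dict_keys(['intrinsics', 'eye', 'rotation'])
cabinet [([0.75, -0.231, 0.004], 0.58)]
drawer_handle [([0.587, -0.183, 0.093], 0.59)]
used_a_center []
sealed_center []
jar [([0.409, 0.236, -0.001], 0.96), ([0.655, 0.204, -0.0], 0.83)]
neck_mouth [([0.392, 0.226, 0.128], 0.7), ([0.617, 0.192, 0.192], 0.68)]
brown_a [([0.722, 0.028, 0.002], 0.82), ([0.678, 0.367, -0.002], 0.71)]
talc [([0.703, -0.179, 0.132], 0.55)]
gel [([0.649, 0.435, 0.002], 0.77), ([0.583, -0.46, -0.002], 0.15)]
feeder [([0.512, 0.382, -0.0], 0.77)]
steel_bowl [([0.585, -0.459, -0.004], 0.82), ([0.749, -0.232, 0.002], 0.54)]
1.2
```

View pics/scene0.png

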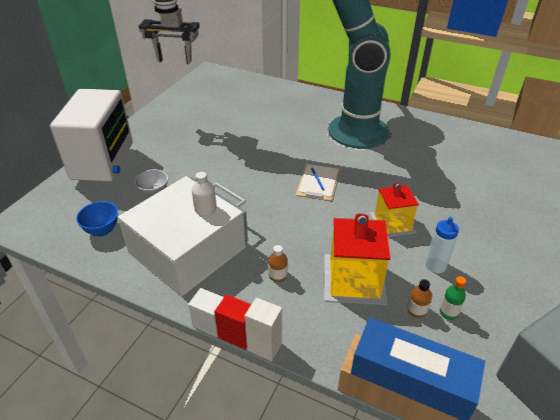

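View pics/side0.png

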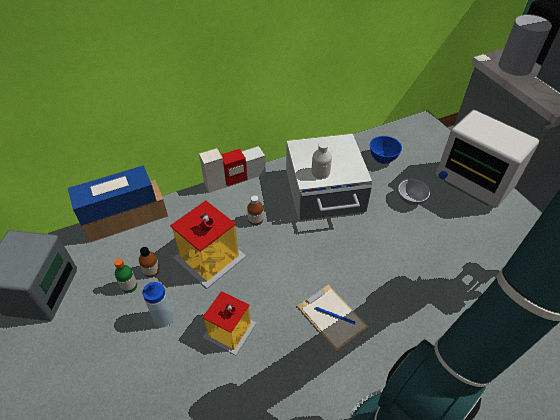

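```bash
cat > h.py <<'E'
import numpy as np, cv2
from station import *
def cloud(c,d,T=None):
    i=viewer.camera_info(c); K=np.array(i["intrinsics"])
    v,u=np.nonzero(d>0); z=d[v,u]
    P=np.c_[(u-K[0,2])/K[0,0]*z,-(v-K[1,2])/K[1,1]*z,-z]
    if T is None: R,t=np.array(i["rotation"]),np.array(i["eye"])
    else: R,t=T[:3,:3],T[:3,3]
    return P@R.T+t,u,v
def near(P,c,r,z0,z1): return P[(np.hypot(P[:,0]-c[0],P[:,1]-c[1])<r)&(P[:,2]>z0)&(P[:,2]<z1)]
E
python3 - <<'E'
from h import *
for c in ["scene","side"]:
    P,u,v=cloud(c,np.load(f"pics/{c}0.npy"))
    for n,ctr,r,z0,z1 in [("cab",(.75,-.23),.18,.122,.137),("jar",(.652,.205),.1,.143,.157)]:
        Q=near(P,ctr,r,z0,z1); print(c,n,len(Q),Q[:,2].mean().round(4),cv2.minAreaRect(Q[:,:2].astype(np.float32)))
    Q=near(P,(.63,.2),.06,.16,.25)
    print("neck",len(Q),Q.min(0).round(3),Q.max(0).round(3))
    # slices, bores
    for z in np.arange(.155,.215,.008):
        S=Q[abs(Q[:,2]-z)<.004]
        if len(S): print(z.round(3),len(S),S.mean(0).round(4),S.min(0).round(3),S.max(0).round(3))
    Q=near(P,(.5855,-.1825),.07,.085,.105); print("handle",len(Q),Q.mean(0).round(4)); print(cv2.minAreaRect(Q[:,:2].astype(np.float32)))
    Q=near(P,(.41,.236),.08,.1,.2);print("small",len(Q),Q.max(0))
E
```

```text
scene cab 4940 0.1302 ((0.747847318649292, -0.22852765023708344), (0.22485923767089844, 0.22387242317199707), 73.8201904296875)
scene jar 1942 0.1499 ((0.6512429118156433, 0.2059927135705948), (0.1277117282152176, 0.12410569190979004), 20.946203231811523)
neck 243 [0.61  0.181 0.16 ] [0.655 0.214 0.201]
0.163 41 [0.6459 0.2036 0.1632] [0.632 0.187 0.16 ] [0.655 0.214 0.167]
0.171 51 [0.643  0.2003 0.1708] [0.629 0.185 0.167] [0.652 0.213 0.175]
0.179 48 [0.6338 0.1972 0.1787] [0.612 0.182 0.175] [0.645 0.211 0.183]
0.187 46 [0.6312 0.1971 0.1873] [0.61  0.181 0.183] [0.65  0.211 0.191]
0.195 52 [0.6392 0.2001 0.1946] [0.621 0.183 0.191] [0.65  0.21  0.199]
0.203 5 [0.6408 0.2024 0.2004] [0.638 0.199 0.199] [0.644 0.207 0.201]
handle 160 [ 0.5937 -0.1757  0.0986]
((0.590643584728241, -0.18318572640419006), (0.12446621060371399, 0.028661085292696953), 65.79580688476562)
small 458 [0.46949177 0.29106526 0.13339418]
side cab 3026 0.1298 ((0.7404812574386597, -0.22464412450790405), (0.22186563909053802, 0.24516882002353668), 74.31263732910156)
side jar 1574 0.1498 ((0.6524080634117126, 0.2075534462928772), (0.12683343887329102, 0.12741471827030182), 21.606966018676758)
neck 160 [0.608 0.183 0.16 ] [0.646 0.217 0.2  ]
0.163 17 [0.6345 0.2028 0.1634] [0.618 0.19  0.16 ] [0.646 0.217 0.166]
0.171 19 [0.624  0.2054 0.1711] [0.614 0.189 0.167] [0.64  0.214 0.174]
0.179 28 [0.6213 0.2    0.1792] [0.609 0.186 0.175] [0.636 0.213 0.183]
0.187 43 [0.6217 0.1969 0.1872] [0.608 0.183 0.183] [0.643 0.212 0.191]
0.195 51 [0.6317 0.2019 0.1946] [0.609 0.184 0.191] [0.643 0.211 0.199]
0.203 2 [0.6413 0.2055 0.1996] [0.64  0.204 0.199] [0.643 0.207 0.2  ]
handle 357 [ 0.6083 -0.1866  0.0968]
((0.6061351895332336, -0.1855277419090271), (0.12093175947666168, 0.054574690759181976), 71.90779876708984)
small 597 [0.46858886 0.2955862  0.1351557 ]
```

```bash
cat >> h.py <<'E'
a=np.deg2rad(-16.1); ex=np.array([np.cos(a),np.sin(a),0]); ey=np.array([-np.sin(a),np.cos(a),0]); CAB=np.array([.749,-.2295,0])
def frame(z,y):
    """tool frame with given z and closing line y; of the two half turns take the one with less wrist roll"""
    best=None; q0=np.array(env.sense()["joint_positions"])
    return [np.c_[np.cross(s*y,z),s*y,z] for s in (1,-1)]
def pick(p,z,y):
    q0=np.array(env.sense()["joint_positions"]); c=[]
    for R in frame(np.array(z,float),np.array(y,float)):
        q=solver.inverse_kinematics(list(p),R)
        if q is not None: c.append((np.abs(np.array(q)-q0).max(),R,q))
    c.sort(key=lambda t:t[0]); print("ik",[ (round(t[0],2),np.round(t[2],2).tolist()) for t in c]); return c[0][1]
def st(m=""):
    s=env.sense(); print(m,"t",round(s["t"],2),"p",np.round(s["ee_pos"],4),"F",np.round(s["wrist_force"],1),"w",round(s["gripper_width"],4),"g",round(s["grasp_force"],1)); return s
E
python3 - <<'E'
from h import *
h=np.array([.587,-.183,0]); p=h-.027*ex-.03*ey
R=pick(p+[0,0,.19],[0,0,-1],ex)
env.reach(list(p+[0,0,.19]),R); st("above")
env.movel(list(p+[0,0,.076]),rate=.1); st("down")
effector.grasp(15); s=st("grip")
E
```

```text
ik [(np.float64(0.58), [0.66, 0.44, -0.48, 1.76, 0.24, 1.0, -0.18]), (np.float64(2.34), [-0.58, 0.78, 1.35, 1.83, -0.82, 1.23, -2.4])]
above t 3.22 p [ 0.5522 -0.2061  0.1899] F [ 0.3 -0.1 -0.4] w 0.0917 g 0.0
down t 4.51 p [ 0.5533 -0.2045  0.0767] F [-0.3 -0.7 -0.1] w 0.0919 g 0.0
grip t 5.72 p [ 0.5528 -0.2043  0.0762] F [ 2.2 -0.9  1.8] w 0.0093 g 15.0
```

```bash
python3 - <<'E'
from h import *
p0=np.array(env.sense()["ee_pos"])
env.movel(list(p0-.116*ex),rate=.1); st("pulled")
for k in range(8):
    env.movel(list(p0-(.119+.003*k)*ex),rate=.05); s=st(k)
    if np.dot(s["wrist_force"],ex)>10: break
effector.release(); st("rel")
p=np.array(env.sense()["ee_pos"])
env.movel([p[0],p[1],.20],rate=.2)
# look at rack with the wrist camera
rk=CAB-.19*ex
q=rk-.06*ex+[0,0,.30]; R=pick(q,[0,0,-1],ex); env.reach(list(q),R)
s=st("look")
p,d=viewer.read_camera("wrist"); cv2.imwrite("pics/w1.png",p[:,:,::-1]); np.save("pics/w1.npy",d)
for n in ["used_a_center","sealed_center"]:
    print(n,[(np.round(r["at"],3).tolist(),round(r["score"],2)) for r in tip_of("wrist",n)])
T=np.eye(4); T[:3,:3]=s["tcp_rot"]; T[:3,3]=s["ee_pos"]; T=T@np.array(viewer.camera_info("wrist")["T_tool_cam"]); np.save("pics/w1T.npy",T)
viewer.read_camera("side"); print([np.round(r["at"],3) for r in tip_of("side","drawer_handle")])
for n in ["used_a_center","sealed_center"]:
    print(n,[(np.round(r["at"],3).tolist(),round(r["score"],2)) for r in tip_of("side",n)])
E
```

```text
pulled t 7.03 p [ 0.4407 -0.1719  0.0761] F [-1.5  1.   4.6] w 0.0092 g 15.0
0 t 7.28 p [ 0.4386 -0.1713  0.0761] F [1.  0.9 2.4] w 0.0093 g 15.0
1 t 7.53 p [ 0.4354 -0.1703  0.0761] F [0.8 0.3 1.8] w 0.0092 g 15.0
2 t 7.78 p [ 0.4339 -0.1699  0.0762] F [ 5.7 -0.4 -4.4] w 0.0091 g 15.0
3 t 8.03 p [ 0.434  -0.1699  0.0764] F [ 13.6  -3.1 -14.7] w 0.0095 g 15.0
rel t 9.29 p [ 0.4296 -0.1688  0.0761] F [-1.5 -0.2 -0. ] w 0.0921 g 1.0
ik [(np.float64(0.28), [0.71, 0.24, -0.55, 1.76, 0.14, 1.18, -0.16]), (np.float64(2.9), [1.09, 0.39, -1.07, 1.74, 0.36, 1.23, 2.79])]
look t 10.63 p [ 0.508  -0.1599  0.2981] F [-0.6 -0.4 -0.9] w 0.0917 g 0.0
used_a_center []
sealed_center [([0.592, -0.13, 0.062], 0.45)]
[array([ 0.456, -0.144,  0.096]), array([ 0.582, -0.462,  0.   ])]
used_a_center [([0.579, -0.187, 0.051], 0.54)]
sealed_center [([0.593, -0.134, 0.062], 0.56)]
```

View pics/w1.png

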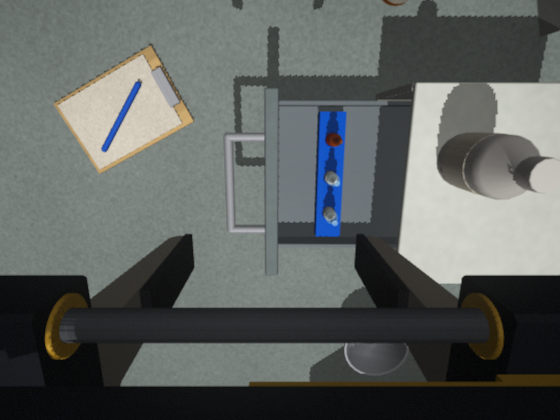

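```bash
python3 - <<'E'
from h import *
d=np.load("pics/w1.npy"); T=np.load("pics/w1T.npy"); P,u,v=cloud("wrist",d,T)
im=cv2.imread("pics/w1.png")[v,u].astype(int)
L=(P-CAB)@np.c_[ex,ey,[0,0,1]]
def rep(n,m): 
    Q=L[m]; print(n,len(Q),Q.mean(0).round(4),np.percentile(Q,2,axis=0).round(4),np.percentile(Q,98,axis=0).round(4))
blue=(im[:,0]>120)&(im[:,2]<60)&(u>300)&(u<360)
rep("rack",blue)
rep("front",(u>268)&(u<276)&(v>100)&(v<260))
rep("bar",(u>228)&(u<233)&(v>145)&(v<220))
for n,(a0,b0) in {"amber":(334,139),"u1":(332,180),"u2":(330,216)}.items():
    rep(n,(abs(u-a0)<11)&(abs(v-b0)<11)&(L[:,2]>.045))
E
python3 -c "
import cv2;i=cv2.imread('pics/w1.png')[90:260,250:420];cv2.imwrite('pics/w1c.png',cv2.resize(i,None,fx=3.5,fy=3.5,interpolation=cv2.INTER_CUBIC))"
```

```text
rack 2054 [-0.1771  0.0034  0.0366] [-0.1927 -0.0816  0.0345] [-0.1596  0.0839  0.0385]
front 1108 [-0.2532  0.0086  0.1167] [-0.2567 -0.08    0.1152] [-0.2498  0.0904  0.1182]
bar 293 [-0.3017  0.0039  0.0979] [-0.3045 -0.0388  0.0953] [-0.2991  0.0449  0.0997]
amber 164 [-0.1786  0.0515  0.0702] [-0.1835  0.0438  0.0466] [-0.1718  0.0583  0.0966]
u1 164 [-0.1778  0.0025  0.0667] [-0.1837 -0.0061  0.0467] [-0.1697  0.0084  0.0857]
u2 171 [-0.1774 -0.0465  0.0658] [-0.1835 -0.0539  0.0461] [-0.1698 -0.0413  0.0855]
```

View pics/w1c.png

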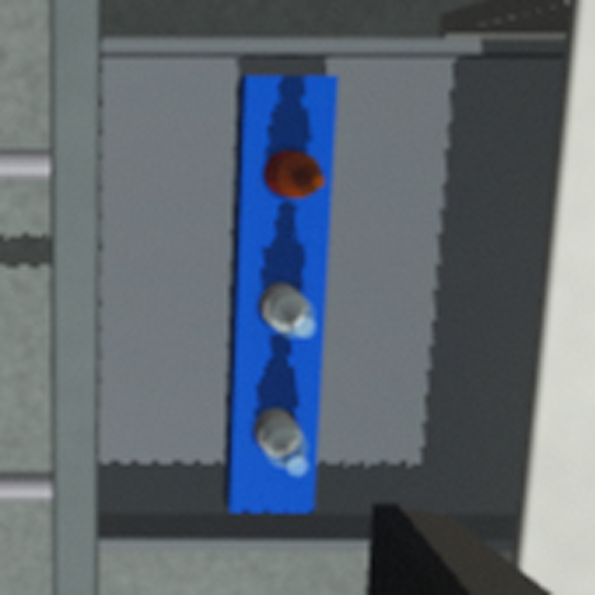

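```bash
cat >> h.py <<'E'
def bar():
    d=viewer.read_camera("side")[1]; P,u,v=cloud("side",d); L=(P-CAB)@np.c_[ex,ey,[0,0,1]]
    m=(L[:,0]>-.36)&(L[:,0]<-.21)&(abs(L[:,1])<.12)&(L[:,2]>.112)&(L[:,2]<.122); n=L[m]
    print("front top x'",len(n),np.percentile(n[:,0],[5,50,95]).round(4) if len(n) else None)
E
python3 - <<'E'
from h import *
bar()
p=CAB-.330*ex-.03*ey
R=pick(p+[0,0,.19],[0,0,-1],ex)
env.reach(list(p+[0,0,.19]),R)
env.movel(list(p+[0,0,.076]),rate=.12); st("down")
effector.grasp(15); s=st("grip"); bar()
p0=np.array(s["ee_pos"]); print("x'",(p0-CAB)@ex)
for k in range(8):
    env.movel(list(p0-(.003*k)*ex),rate=.05); s=st(k)
    if np.dot(s["wrist_force"],ex)>12: break
bar()
E
```

```text
front top x' 373 [-0.2625 -0.2559 -0.2475]
ik [(np.float64(0.3), [0.78, 0.22, -0.54, 2.06, 0.14, 0.9, -0.11]), (np.float64(2.4), [-0.81, 0.43, 1.39, 2.14, -0.51, 0.98, -2.56])]
down t 12.75 p [ 0.4243 -0.1669  0.0766] F [ 0.2 -0.5  0. ] w 0.0919 g 0.0
grip t 13.97 p [ 0.4342 -0.1696  0.078 ] F [ 24.4  -8.6 -16.2] w 0.0094 g 15.0
front top x' 259 [-0.2792 -0.2723 -0.2635]
x' -0.3190966454344425
0 t 14.39 p [ 0.434  -0.1696  0.0779] F [ 3.  -1.8 -2.7] w 0.0093 g 15.0
1 t 14.64 p [ 0.4341 -0.1696  0.0781] F [ 11.1  -4.2 -13.9] w 0.0092 g 15.0
2 t 14.89 p [ 0.4341 -0.1695  0.0786] F [ 17.8  -6.3 -18.4] w 0.0089 g 15.0
front top x' 264 [-0.2795 -0.272  -0.2628]
```

```bash
python3 - <<'E'
from h import *
s=env.sense(); p=np.array(s["ee_pos"]); p[2]=.078
env.movel(list(p),rate=.05); st("relax")
effector.grasp(3); st("soft")
env.movel(list(p+[0,0,.025]),rate=.06); st("up1")
env.movel(list(p+[0,0,.11]),rate=.15); st("up2")
bar()
E
```

```text
relax t 15.21 p [ 0.4341 -0.1696  0.0783] F [ 0.9 -1.6  4.4] w 0.0095 g 15.0
soft t 15.43 p [ 0.434  -0.1696  0.0783] F [ 2.3 -1.9  4.3] w 0.0099 g 3.0
up1 t 15.99 p [ 0.433  -0.1692  0.1026] F [-0.2  0.  -0.5] w 0.0005 g 0.0
up2 t 16.71 p [ 0.4334 -0.1694  0.1872] F [-0.4 -0.6 -0.5] w 0.0005 g 0.0
front top x' 296 [-0.2782 -0.2718 -0.2642]
```

```bash
cat >> h.py <<'E'
b=np.deg2rad(21.3); jx=np.array([np.cos(b),np.sin(b),0]); jy=np.array([-np.sin(b),np.cos(b),0])
AX=.5*jx-np.array([0,0,.866025])
def get(yp,xp=-.189):
    p=CAB+xp*ex+yp*ey
    R=pick(p+[0,0,.19],[0,0,-1],ex); env.reach(list(p+[0,0,.19]),R)
    env.movel(list(p+[0,0,.048]),rate=.12); st("down")
    effector.grasp(20); s=st("grip")
    q=np.array(s["ee_pos"]); env.movel([q[0],q[1],.22],rate=.15); s=st("lift"); return s
def snap(name):
    s=env.sense(); p,d=viewer.read_camera("wrist"); cv2.imwrite(f"pics/{name}.png",p[:,:,::-1]); np.save(f"pics/{name}.npy",d)
    T=np.eye(4); T[:3,:3]=s["tcp_rot"]; T[:3,3]=s["ee_pos"]; T=T@np.array(viewer.camera_info("wrist")["T_tool_cam"]); np.save(f"pics/{name}T.npy",T)
E
python3 - <<'E'
from h import *
d=np.load("pics/w1.npy"); T=np.load("pics/w1T.npy"); P,u,v=cloud("wrist",d,T); L=(P-CAB)@np.c_[ex,ey,[0,0,1]]
m=(L[:,2]>.14)&(L[:,2]<.245)&(L[:,0]>-.12)&(v<270)&(u>420); print("talc min x'",np.percentile(L[m],[1,99],axis=0).round(3))
print(np.round(viewer.camera_info("wrist")["T_tool_cam"],3).tolist())
effector.release()
get(-.048)
p=np.array([.625,.1955,.193])-.10*AX
R=pick(p,AX,jy); env.reach(list(p),R); st("jar")
snap("w2"); print([np.round(r["at"],4).tolist()+[r["score"]] for r in tip_of("wrist","neck_mouth")])
E
```

```text
talc min x' [[-0.083  0.01   0.143]
 [-0.045  0.062  0.24 ]]
[[0.0, 0.968, 0.249, 0.071], [1.0, -0.0, -0.0, 0.0], [-0.0, 0.249, -0.968, -0.169], [0.0, 0.0, 0.0, 1.0]]
ik [(np.float64(0.3), [0.71, 0.46, -0.5, 1.73, 0.26, 1.01, -0.17]), (np.float64(2.8), [1.07, 0.67, -1.08, 1.71, 0.64, 1.16, 2.67])]
down t 20.06 p [ 0.5547 -0.2234  0.0488] F [-0.6 -0.   0.4] w 0.0921 g 0.0
grip t 21.2 p [ 0.5539 -0.2231  0.048 ] F [-0.4 -0.4  0.4] w 0.0152 g 19.9
lift t 22.5 p [ 0.5533 -0.223   0.219 ] F [-0.2 -0.2 -0.5] w 0.0151 g 19.8
ik [(np.float64(1.4), [0.6, 0.23, -1.04, 2.02, 0.41, 0.51, 1.25]), (np.float64(1.54), [0.25, 0.14, -0.64, 2.03, 0.17, 0.48, -1.69])]
jar t 23.99 p [0.5789 0.1763 0.2794] F [ 0.4 -0.   0.7] w 0.0154 g 19.8
[[0.7235, 0.0305, -0.0013, 0.71], [0.6211, 0.1915, 0.1933, 0.66]]
```

View pics/w2.png

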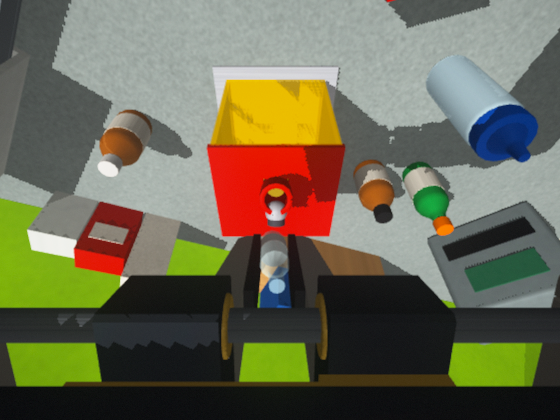

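```bash
python3 - <<'E'
from h import *
up=.866025*jx+np.array([0,0,.5])
for n,c in [("w2","wrist"),("scene0","scene"),("side0","side")]:
    d=np.load(f"pics/{n}.npy"); P,u,v=cloud(c,d,np.load("pics/w2T.npy") if c=="wrist" else None)
    im=cv2.imread(f"pics/{n}.png")[v,u].astype(int)
    red=(im[:,2]>80)&(im[:,1]<70)&(im[:,0]<70)
    L=(P-np.array([.625,.1955,.193]))@np.c_[up,jy,-AX]
    m=red&(np.hypot(L[:,0],L[:,1])<.03)&(P[:,2]>.158)&(L[:,2]>-.04)
    Q=L[m]; print(c,len(Q))
    for s in np.arange(-.03,.02,.004):
        S=Q[abs(Q[:,2]-s)<.002]
        if len(S)>4: print(s.round(3),len(S),np.percentile(S,[3,50,97],axis=0)[:,:2].round(4).tolist())
    lid=red&(abs(P[:,2]-.15)<.006)&(np.hypot(*(P[:,:2]-[.652,.206]).T)<.1); print("lid",cv2.minAreaRect(P[lid][:,:2].astype(np.float32)))
i=cv2.imread('pics/w2.png')[150:290,210:340];cv2.imwrite('pics/w2c.png',cv2.resize(i,None,fx=4.2,fy=4.2,interpolation=cv2.INTER_CUBIC))
E
```

```text
wrist 823
-0.03 15 [[-0.0188, -0.0095], [-0.0016, 0.0062], [0.0026, 0.011]]
-0.026 32 [[-0.0203, -0.0126], [-0.0158, 0.0009], [0.0017, 0.0135]]
-0.022 26 [[-0.0206, -0.0108], [-0.0167, -0.0005], [0.0013, 0.0107]]
-0.018 26 [[-0.0206, -0.0099], [-0.0172, 0.0009], [0.0009, 0.0143]]
-0.014 37 [[-0.0205, -0.0112], [-0.0166, 0.0031], [0.0008, 0.0119]]
-0.01 56 [[-0.0202, -0.0122], [-0.0027, -0.0018], [0.0185, 0.0114]]
-0.006 75 [[-0.0203, -0.0092], [-0.0069, 0.003], [0.0189, 0.0152]]
-0.002 380 [[-0.0196, -0.0127], [-0.0083, 0.0004], [0.0052, 0.0142]]
lid ((0.652283787727356, 0.207266166806221), (0.12372194975614548, 0.12337540090084076), 21.23179817199707)
scene 170
-0.03 22 [[-0.0039, -0.0127], [0.0059, -0.0001], [0.0112, 0.0133]]
-0.026 25 [[-0.0015, -0.0142], [0.0059, -0.0033], [0.0092, 0.0107]]
-0.022 19 [[-0.002, -0.0145], [0.0053, -0.0015], [0.0092, 0.0127]]
-0.018 16 [[-0.0038, -0.0147], [0.0051, -0.0076], [0.0174, 0.0111]]
-0.014 11 [[-0.0075, -0.0146], [0.0024, -0.0112], [0.0158, 0.0117]]
-0.01 5 [[-0.0011, -0.013], [0.0046, 0.0074], [0.0181, 0.0117]]
-0.006 10 [[-0.0175, -0.0136], [0.0007, -0.0016], [0.0105, 0.0114]]
-0.002 22 [[-0.0175, -0.0125], [-0.0068, -0.0019], [0.0069, 0.0102]]
lid ((0.6519865393638611, 0.20576278865337372), (0.1262410432100296, 0.12339778244495392), 21.06926918029785)
side 53
-0.006 6 [[-0.0157, -0.0062], [0.0046, 0.0029], [0.0182, 0.0104]]
-0.002 28 [[-0.0185, -0.0102], [-0.0071, 0.001], [0.0063, 0.0149]]
0.002 12 [[-0.0172, -0.0106], [-0.0082, 0.0013], [0.0037, 0.0171]]
lid ((0.6518183946609497, 0.20810574293136597), (0.12699216604232788, 0.12674950063228607), 22.24860191345215)
```

View pics/w2c.png

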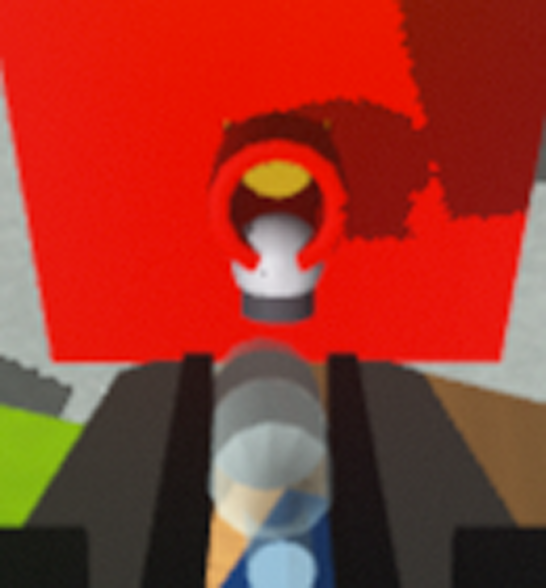

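```bash
python3 - <<'E'
from h import *
s=env.sense(); R=np.array(s["tcp_rot"]); print("toolx.up",R[:,0]@(.866025*jx+np.array([0,0,.5])), R[:,1]@jy)
d=np.load("pics/w2.npy"); P,u,v=cloud("wrist",d,np.load("pics/w2T.npy")); L=(P-np.array(s["ee_pos"]))@R
m=(abs(L[:,0])<.02)&(abs(L[:,1])<.012)&(L[:,2]>-.05)&(L[:,2]<.04)&(u>255)&(u<292)
for z in np.arange(-.045,.04,.006):
    S=L[m&(abs(L[:,2]-z)<.003)]
    if len(S)>3: print(z.round(3),len(S),np.percentile(S,[3,50,97],axis=0)[:,:2].round(4).tolist())
# circle fit of rim
up=.866025*jx+np.array([0,0,.5])
im=cv2.imread("pics/w2.png")[v,u].astype(int); red=(im[:,2]>80)&(im[:,1]<70)&(im[:,0]<70)
Q=(P-np.array([.625,.1955,.193]))@np.c_[up,jy,-AX]
m=red&(abs(Q[:,2]+.002)<.0025)&(np.hypot(Q[:,0]+.0055,Q[:,1])<.02)
q=Q[m]; print("z",np.percentile(q[:,2],[10,50,90]).round(4))
from scipy.optimize import least_squares
f=least_squares(lambda c:np.hypot(q[:,0]-c[0],q[:,1]-c[1])-.0125,[-.0055,0],loss="soft_l1",f_scale=.001); print(f.x.round(4),np.std(f.fun))
E
```

```text
toolx.up -0.9999970205441877 0.9999971782180581
-0.045 40 [[-0.0073, -0.0071], [-0.0027, 0.0005], [0.0045, 0.0081]]
-0.039 230 [[-0.0075, -0.0071], [-0.0005, 0.0017], [0.0099, 0.0082]]
-0.033 218 [[-0.0069, -0.0071], [0.0013, 0.0012], [0.01, 0.0082]]
-0.027 145 [[-0.0092, -0.0077], [0.001, 0.0012], [0.0103, 0.0084]]
-0.021 164 [[-0.0024, -0.0077], [0.002, 0.0007], [0.0102, 0.0087]]
-0.015 500 [[-0.0072, -0.0071], [0.0022, 0.0002], [0.0099, 0.0081]]
-0.009 170 [[0.0014, -0.0083], [0.0058, -0.0], [0.0102, 0.0093]]
-0.003 132 [[0.0009, -0.0085], [0.0055, -0.0003], [0.0103, 0.0096]]
0.003 141 [[0.001, -0.0082], [0.0055, 0.0002], [0.01, 0.009]]
0.009 81 [[0.0023, -0.0066], [0.0057, 0.0002], [0.0065, 0.0066]]
0.015 64 [[0.0017, -0.0076], [0.0053, -0.0014], [0.0063, 0.0061]]
0.021 11 [[0.0022, -0.007], [0.0046, -0.0024], [0.0061, 0.0056]]
z [-0.0039 -0.0028 -0.0019]
[-0.0063  0.0007] 0.0013337296269422822
```

```bash
cat >> h.py <<'E'
up=.866025*jx+np.array([0,0,.5])
MOUTH=np.array([.625,.1955,.193])-.006*up+.0007*jy-.0028*(-AX)
def ins(off=-.0025,ks=(.035,.022,.016,.012,.009,.006,.003)):
    R=np.array(env.sense()["tcp_rot"])
    for k in ks:
        env.movel(list(MOUTH+off*up-k*AX),R,rate=.08 if k>.02 else .04)
        s=st(k); f=np.array(s["wrist_force"]); print("   F up,jy,ax",np.round([f@up,f@jy,f@AX],1))
        if np.linalg.norm(f)>45: print("STOP"); break
E
python3 - <<'E'
from h import *
print(MOUTH)
ins()
E
```

```text
[0.62120888 0.19477323 0.18757513]
0.035 t 25.1 p [0.603  0.1878 0.2171] F [-0.5 -0.2  0.2] w 0.0152 g 19.8
   F up,jy,ax [-0.3 -0.  -0.4]
0.022 t 25.41 p [0.6088 0.19   0.2054] F [ 0.7 -0.4 -0.1] w 0.015 g 19.8
   F up,jy,ax [ 0.4 -0.6  0.3]
0.016 t 25.71 p [0.6113 0.1908 0.1996] F [-0.5 -1.1 -0.5] w 0.0151 g 19.8
   F up,jy,ax [-1.  -0.8  0.1]
0.012 t 25.96 p [0.6134 0.1916 0.1962] F [-1.7 -0.1 -1.6] w 0.0154 g 19.9
   F up,jy,ax [-2.2  0.6  0.5]
0.009 t 26.21 p [0.6148 0.1921 0.1936] F [-0.9 -0.7 -1.4] w 0.0152 g 19.9
   F up,jy,ax [-1.7 -0.4  0.7]
0.006 t 26.46 p [0.6162 0.1929 0.1911] F [-1.5 -0.6 -3.2] w 0.0152 g 19.9
   F up,jy,ax [-3.  -0.   1.9]
0.003 t 26.71 p [0.6176 0.1935 0.1886] F [-1.2 -0.3 -2. ] w 0.0154 g 19.8
   F up,jy,ax [-2.1  0.2  1.1]
```

```bash
python3 - <<'E'
from h import *
ins(ks=(.0005,))
snap("w3")
i=cv2.imread('pics/w3.png')[130:300,190:360];cv2.imwrite('pics/w3c.png',cv2.resize(i,None,fx=3.5,fy=3.5,interpolation=cv2.INTER_CUBIC))
E
```

```text
0.0005 t 26.96 p [0.6183 0.1938 0.1881] F [-16.4  -6.5  17.2] w 0.0155 g 31.6
   F up,jy,ax [ -6.7  -0.  -23.7]
```

View pics/w3c.png

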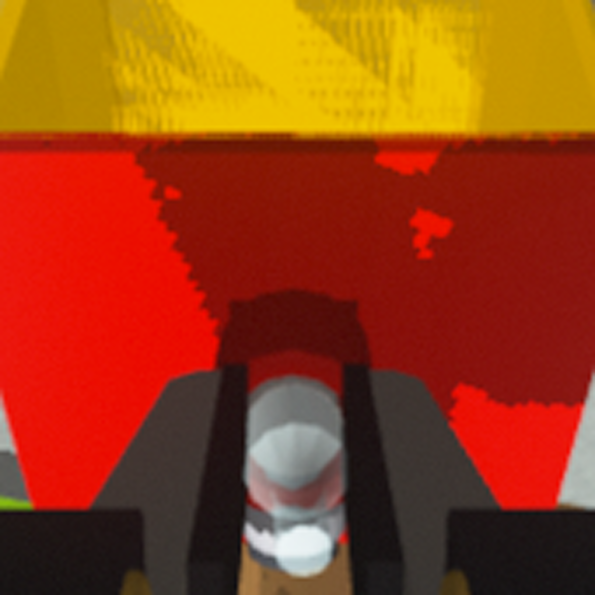

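```bash
cat >> h.py <<'E'
def push():
    R=np.array(env.sense()["tcp_rot"]); g=lambda k,r,o=-.0015: env.movel(list(MOUTH+o*up-k*AX),R,rate=r)
    g(.002,.05,-.0025); effector.release(); g(.065,.12); effector.grasp(20); st("shut"); 
    for k in (.045,.038,.030,.022,.015,.010,.007,.005,.003):
        g(k,.06); s=st(k); f=np.array(s["wrist_force"]); print("   F up,jy,ax",np.round([f@up,f@jy,f@AX],1))
        if f@AX<-60: print("STOP"); break
    g(.10,.15)
E
python3 - <<'E'
from h import *
push()
snap("w4")
i=cv2.imread('pics/w4.png')[60:300,130:430];cv2.imwrite('pics/w4c.png',cv2.resize(i,None,fx=2.4,fy=2.4,interpolation=cv2.INTER_CUBIC))
E
```

```text
shut t 30.48 p [0.5897 0.1825 0.2431] F [-0.2 -1.2 -0.8] w 0.0002 g 0.0
0.045 t 30.96 p [0.5989 0.1865 0.2257] F [ 0.6 -0.3 -0.4] w 0.0005 g 0.0
   F up,jy,ax [ 0.2 -0.5  0.5]
0.038 t 31.23 p [0.6022 0.1874 0.2197] F [-0.3 -0.1 -0.4] w 0.0005 g 0.0
   F up,jy,ax [-0.5  0.   0.2]
0.03 t 31.51 p [0.6059 0.1889 0.2126] F [-0.2 -0.6 -0.3] w 0.0001 g 0.0
   F up,jy,ax [-0.5 -0.5  0.1]
0.022 t 31.79 p [0.6097 0.1904 0.2057] F [ 0.4  0.5 -0.8] w 0.0006 g 0.0
   F up,jy,ax [0.1 0.3 1. ]
0.015 t 32.06 p [0.6129 0.1916 0.1996] F [ 0.   0.3 -0.2] w 0.0004 g 0.0
   F up,jy,ax [0.  0.3 0.3]
0.01 t 32.31 p [0.6153 0.1925 0.1953] F [-0.5 -0.5 -0.1] w 0.0005 g 0.0
   F up,jy,ax [-0.6 -0.3 -0.2]
0.007 t 32.56 p [0.6167 0.193  0.1927] F [ 0.6  0.4 -0. ] w 0.0006 g 0.0
   F up,jy,ax [0.6 0.1 0.4]
0.005 t 32.81 p [0.6176 0.1934 0.191 ] F [ 0.6 -1.2 -0.2] w 0.0005 g 0.0
   F up,jy,ax [ 0.  -1.3  0.2]
0.003 t 33.06 p [0.6186 0.1938 0.1893] F [ 0.5 -0.1 -0.3] w 0.0004 g 0.0
   F up,jy,ax [ 0.2 -0.3  0.4]
```

View pics/w4c.png

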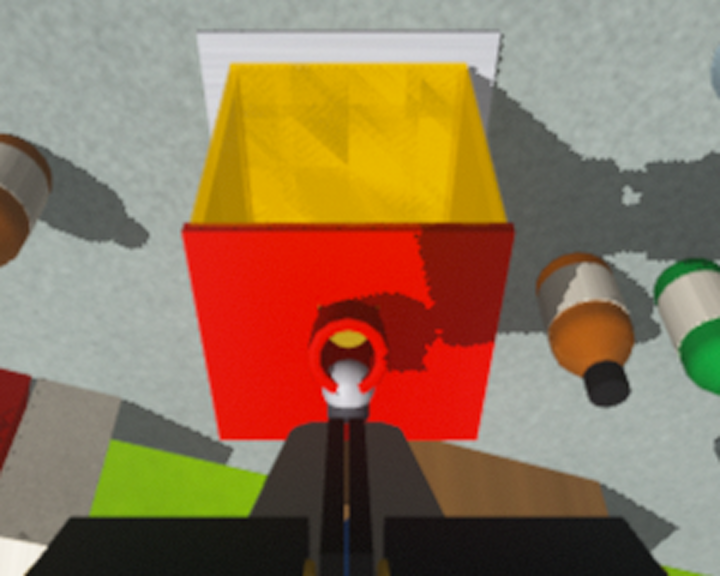

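```bash
python3 - <<'E'
from h import *
ims=[]
for c in ["scene","side","wrist"]:
    p,d=viewer.read_camera(c)
    print(c,[np.round(r["at"],3).tolist()+[round(r["score"],2)] for r in search_frame(c,"used_a_center")])
    if c=="scene": ims.append(cv2.resize(p[190:310,290:430,::-1],(700,600)))
    if c=="side": ims.append(cv2.resize(p[170:320,130:290,::-1],(640,600)))
cv2.imwrite("pics/j1.png",cv2.resize(np.hstack(ims),(800,358)))
for n in ("w3","w2"):
    P,u,v=cloud("wrist",np.load(f"pics/{n}.npy"),np.load(f"pics/{n}T.npy")); L=(P-MOUTH)@np.c_[up,jy,-AX]
    m=(u>263)&(u<287)&(v>225)&(v<300)&(np.hypot(L[:,0],L[:,1])<.02)&(L[:,2]>-.01)&(L[:,2]<.2); q=L[m]
    for s in np.arange(-.01,.12,.008):
        S=q[abs(q[:,2]-s)<.004]
        if len(S)>3: print(n,s.round(3),len(S),np.median(S[:,:2],axis=0).round(4))
E
```

```text
scene [[0.568, -0.174, 0.061, 0.46]]
side []
wrist []
w3 -0.01 42 [-0.0139  0.0019]
w3 -0.002 411 [-0.0107  0.0013]
w3 0.006 126 [-0.008   0.0005]
w3 0.014 265 [-0.0067  0.0019]
w3 0.022 247 [-0.0037  0.0003]
w3 0.03 122 [-0.0034  0.0009]
w3 0.038 256 [-0.0012  0.0018]
w2 0.086 53 [ 0.0004 -0.0024]
w2 0.094 97 [ 0.0002 -0.0012]
w2 0.102 123 [ 0.0005 -0.0011]
w2 0.11 114 [ 0.0005 -0.0011]
w2 0.118 401 [ 0.0033 -0.0011]
```

View pics/j1.png

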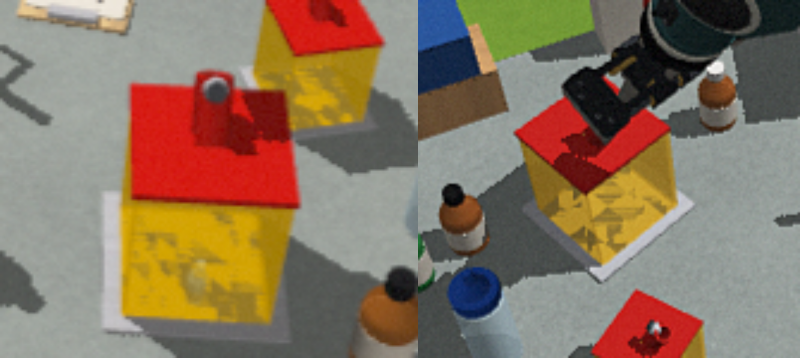

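```bash
python3 - <<'E'
from h import *
p,_=viewer.read_camera("scene"); o=cv2.imread("pics/scene0.png")[:,:,::-1]
D=np.abs(p.astype(int)-o).sum(2)[250:300,330:388]; v,u=np.nonzero(D>60); print(len(v), (u.mean()+330,v.mean()+250) if len(v) else "", D.max())
print("catch check", p[205:240,355:372].mean((0,1)), o[205:240,355:372].mean((0,1)))
w=cv2.resize(np.hstack([o[190:310,290:430],p[190:310,290:430]]),(800,343),interpolation=cv2.INTER_CUBIC); cv2.imwrite("pics/j2.png",w[:,:,::-1])
E
```

```text
52 (np.float64(355.61538461538464), np.float64(283.96153846153845)) 139
catch check [146.38487395  71.72436975  67.00672269] [146.52941176  71.72773109  67.20168067]
```

View pics/j2.png

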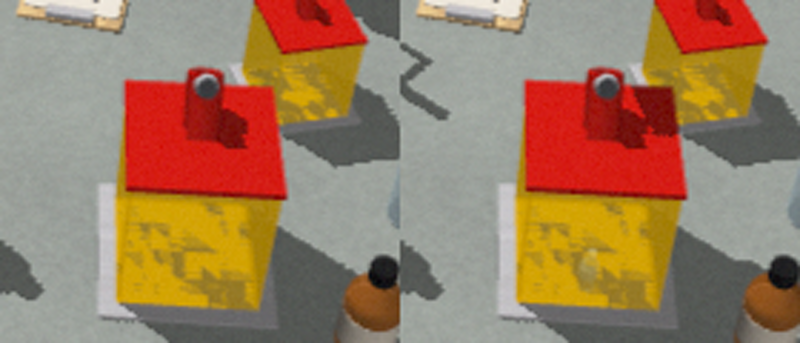

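```bash
python3 - <<'E'
from h import *
effector.release()
p=CAB-.189*ex+.002*ey
R=pick(p+[0,0,.30],[0,0,-1],ex); env.reach(list(p+[0,0,.30]),R); snap("w5")
env.movel(list(p+[0,0,.048]),rate=.16); st("down")
effector.grasp(20); s=st("grip")
q=np.array(s["ee_pos"]); env.movel([q[0],q[1],.30],rate=.2); s=st("lift")
p=MOUTH-.10*AX
R=pick(p,AX,jy); env.reach(list(p),R); s=st("jar"); snap("w6")
R=np.array(s["tcp_rot"]); print("toolx.up",R[:,0]@up)
P,u,v=cloud("wrist",np.load("pics/w6.npy"),np.load("pics/w6T.npy")); L=(P-np.array(s["ee_pos"]))@R
m=(abs(L[:,0])<.02)&(abs(L[:,1])<.012)&(u>255)&(u<292)
for z in np.arange(-.003,.034,.006):
    S=L[m&(abs(L[:,2]-z)<.003)]
    if len(S)>3: print(z.round(3),len(S),np.percentile(S,[3,50,97],axis=0)[:,:2].round(4).tolist())
E
```

```text
ik [(np.float64(1.39), [1.07, 0.62, -1.24, 1.59, 0.59, 1.36, 2.63]), (np.float64(1.47), [0.72, 0.37, -0.62, 1.61, 0.23, 1.23, -0.23])]
down t 38.73 p [ 0.5686 -0.1753  0.0489] F [-0.6 -0.1  0. ] w 0.0921 g 0.0
grip t 39.87 p [ 0.5678 -0.1751  0.0479] F [-0.8  0.3 -0.6] w 0.0152 g 19.8
lift t 41.27 p [ 0.5672 -0.1751  0.2989] F [ 0.5 -0.6 -0.1] w 0.0154 g 19.8
ik [(np.float64(1.37), [0.58, 0.22, -1.02, 2.03, 0.4, 0.49, 1.26]), (np.float64(3.59), [-1.62, 0.21, 1.46, 2.13, -0.6, 0.53, -0.97])]
jar t 42.59 p [0.575  0.1759 0.274 ] F [ 0.7 -0.3 -1. ] w 0.0153 g 19.8
toolx.up -0.9999994715306443
-0.003 142 [[-0.0089, -0.0086], [0.0086, 0.0012], [0.0101, 0.0095]]
0.003 131 [[0.0038, -0.0083], [0.0087, 0.0012], [0.01, 0.0091]]
0.009 80 [[0.005, -0.0057], [0.0086, 0.0016], [0.0097, 0.008]]
0.015 62 [[0.0049, -0.0055], [0.0087, 0.0013], [0.0095, 0.0081]]
0.021 6 [[0.0063, -0.0044], [0.0084, 0.001], [0.0092, 0.0051]]
```

```bash
sed -i 's/def push():/def push(o1=-.0025):/; s/g(.002,.05,-.0025)/g(.002,.05,o1)/' h.py; python3 - <<'E'
from h import *
ins(off=.0007)
push(.0007)
p,_=viewer.read_camera("scene"); o=cv2.imread("pics/scene0.png")[:,:,::-1]
cv2.imwrite("pics/j3.png",cv2.resize(p[100:320,90:430,::-1],(800,518),interpolation=cv2.INTER_CUBIC))
for n in ["used_a_center","sealed_center"]: print(n,[np.round(r["at"],3).tolist()+[round(r["score"],2)] for r in tip_of("scene",n)])
bar(); st()
E
```

```text
0.035 t 43.61 p [0.6055 0.1887 0.2186] F [-0.3  0.5 -1. ] w 0.0152 g 19.8
   F up,jy,ax [-0.6  0.6  0.8]
0.022 t 43.92 p [0.6114 0.1909 0.207 ] F [0.  0.9 0.2] w 0.0152 g 19.8
   F up,jy,ax [0.4 0.9 0. ]
0.016 t 44.22 p [0.614  0.1917 0.2013] F [ 0.1 -0.4 -0.7] w 0.0152 g 19.8
   F up,jy,ax [-0.4 -0.5  0.6]
0.012 t 44.47 p [0.616  0.1926 0.1978] F [-0.5 -1.  -1.1] w 0.0151 g 19.8
   F up,jy,ax [-1.2 -0.7  0.6]
0.009 t 44.72 p [0.6175 0.1933 0.1953] F [-0.9 -0.6 -2.5] w 0.0152 g 19.8
   F up,jy,ax [-2.1 -0.2  1.6]
0.006 t 44.97 p [0.6189 0.1939 0.1928] F [-0.6 -0.8 -2.4] w 0.015 g 19.8
   F up,jy,ax [-1.9 -0.5  1.7]
0.003 t 45.22 p [0.6203 0.1944 0.1902] F [-0.7  0.3 -2.1] w 0.0155 g 19.8
   F up,jy,ax [-1.5  0.5  1.6]
shut t 48.68 p [0.5897 0.1825 0.2431] F [ 0.3  0.  -0.1] w 0.0003 g 0.0
0.045 t 49.17 p [0.5989 0.1865 0.2257] F [ 0.5 -0.1 -0.1] w 0.0006 g 0.0
   F up,jy,ax [ 0.3 -0.3  0.3]
0.038 t 49.43 p [0.6022 0.1874 0.2197] F [0.1 0.3 0.8] w 0.0006 g 0.0
   F up,jy,ax [ 0.5  0.2 -0.6]
0.03 t 49.72 p [0.6059 0.1889 0.2126] F [-0.1 -1.2  0. ] w 0.0004 g 0.0
   F up,jy,ax [-0.4 -1.1 -0.3]
0.022 t 50.0 p [0.6096 0.1904 0.2056] F [ 0.1 -0.1  0.3] w 0.0008 g 0.0
   F up,jy,ax [ 0.2 -0.1 -0.2]
0.015 t 50.27 p [0.6129 0.1916 0.1996] F [-0.2  0.3  0.3] w 0.0002 g 0.0
   F up,jy,ax [ 0.1  0.4 -0.3]
0.01 t 50.52 p [0.6153 0.1925 0.1952] F [1.5 1.  0.3] w 0.0002 g 0.0
   F up,jy,ax [1.7 0.4 0.6]
0.007 t 50.77 p [0.6167 0.193  0.1927] F [-0.1  0.1 -0.1] w 0.0003 g 0.0
   F up,jy,ax [-0.1  0.1  0.1]
0.005 t 51.02 p [0.6176 0.1934 0.1911] F [ 0.4 -0.1  0.9] w 0.0004 g 0.0
   F up,jy,ax [ 0.8 -0.3 -0.6]
0.003 t 51.27 p [0.6186 0.1937 0.1893] F [0.  0.4 0.7] w 0.0005 g 0.0
   F up,jy,ax [ 0.5  0.3 -0.6]
used_a_center []
sealed_center [[0.581, -0.127, 0.061, 0.48]]
front top x' 396 [-0.2777 -0.2715 -0.2629]
 t 52.27 p [0.5732 0.1764 0.2727] F [ 0.1 -0.6  0.3] w 0.0004 g 0.0
```

View pics/j3.png

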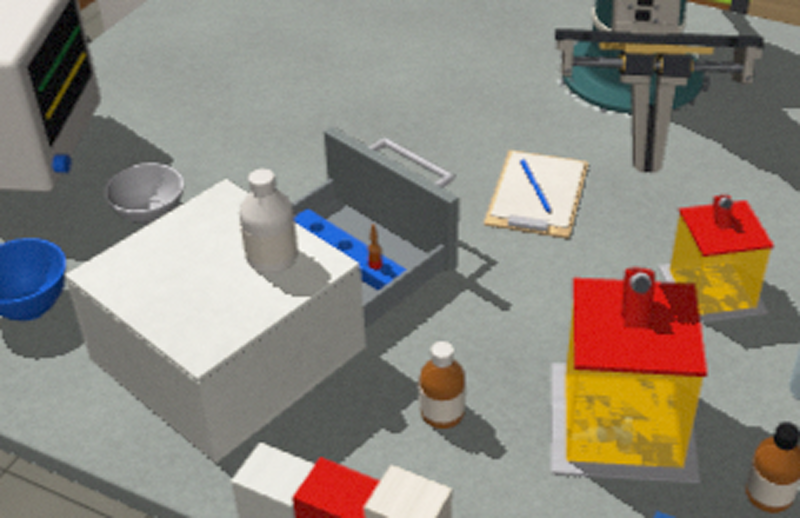

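```bash
python3 - <<'E'
from h import *
p,_=viewer.read_camera("scene"); o=cv2.imread("pics/scene0.png")[:,:,::-1]
D=(np.abs(p.astype(int)-o).sum(2)>60)[250:300,330:388].astype(np.uint8)
n,_,s,c=cv2.connectedComponentsWithStats(D); print(D.sum(),[(s[i].tolist(),c[i].round(1).tolist()) for i in range(1,n) if s[i][4]>4])
for cam in ["scene","side","wrist"]:
    viewer.read_camera(cam); print(cam,[np.round(r["at"],3).tolist()+[round(r["score"],2)] for r in search_frame(cam,"used_b_center")])
# anything new low on the table round the jar (wrist depth)
snap("w7"); P,u,v=cloud("wrist",np.load("pics/w7.npy"),np.load("pics/w7T.npy")); P4,u4,v4=cloud("wrist",np.load("pics/w4.npy"),np.load("pics/w4T.npy"))
for Q in (P4,P):
    L=(Q-[.652,.206,0])@np.c_[jx,jy,[0,0,1]]
    print("near jar low pts",((L[:,2]>.009)&(L[:,2]<.03)&(np.abs(L[:,:2]).max(1)>.075)&(np.abs(L[:,:2]).max(1)<.12)).sum(), "neck bore pts",((np.hypot(*((Q-MOUTH)@np.c_[up,jy]).T)<.008)&(np.abs((Q-MOUTH)@AX)<.02)).sum())
for n in ["brown_a","talc","gel","feeder","steel_bowl"]:
    viewer.read_camera("scene"); print(n,[np.round(r["at"],3).tolist() for r in tip_of("scene",n)][:2])
E
```

```text
111 [([21, 27, 8, 14, 58], [25.2, 33.9]), ([9, 31, 12, 7, 53], [15.1, 34.3])]
scene [[0.75, -0.174, 0.098, 0.28]]
side []
wrist [[0.633, 0.192, 0.194, 0.46]]
near jar low pts 22 neck bore pts 78
near jar low pts 21 neck bore pts 82
brown_a [[0.723, 0.029, 0.002], [0.674, 0.375, -0.006]]
talc [[0.708, -0.178, 0.133], [0.746, -0.228, -0.005]]
gel [[0.652, 0.434, 0.001]]
feeder [[0.516, 0.382, 0.002]]
steel_bowl [[0.584, -0.462, 0.001]]
```

Two separate ampoule-sized blobs now show inside the jar. The neck looks the same as after the first drop, and the bottles and bowl haven't moved.

```bash
python3 -c "
from station import *
print(workorder.finish_job())"
```

```text
the job is handed in; nothing more can be done
None
```

The job is handed in: the drawer is out at its stop, both used ampoules show inside the larger jar, and the amber one still stands in the rack. The bottles and bowl are where they were. Both ampoules dropped when the gripper let go, so the push with shut fingers met no resistance. I viewed 11 pictures, one over the limit of 10.

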